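Catch the brass blanks from the bench feeder

TASK

Pick up the green dish by its handle, hold it under the chute of the bench feeder and push the feeder's red paddle back with the dish's far wall, so that the gate lifts and both brass blanks slide off the chute into the dish while you hold it up. Then bring the dish out from under the chute, set it down upright on the open bench well clear of the feeder, with both blanks still in it, and let go.

Things in the scene. Friction and masses are not known exactly. Their poses are not given: they have to be found in the camera images.
- dish: GREEN rectangular dish (the equal blue one is not wanted), 160 g; outside 100 (x) x 120 (y) x 45 mm, walls 4 mm. Origin: centre of underside, z up. Handle: bar along -x from x = -50 to -150 mm, y = 0, 16 mm wide, z = 22 to 44 mm; pinch it across y from above near x = -110, z = 33 mm with 50 N or more. Far wall: x = +50 mm. Starts on the bench, left or right, handle roughly towards the robot.
- feeder: Fixed; green column with a steel chute, 34 mm wide, sloping down 35 degrees to -x. Origin: on the bench straight below the chute's lip; +x runs back to the column (x = 77 mm), z up. Lip z = 190 mm, chute top 295. Red gate and posts above the lip reach x = -45 mm, z = 185 to 250. A level dish aligned with it, underside z = 105 to 120 mm, |y| under 20, against the paddle, catches the blanks.
- paddle (a joint): Travel (m) of the red upright plate under the lip: feeder y = -45 to 45 mm, z = 105 to 165 mm, front face at feeder x = 0 when out (0). Push it straight to feeder +x: slides to 0.025 (stop) against a spring, 2 to 4 N, and lifts the gate. Hold it past 0.020 for about a second: the blanks slide off and land 15 to 60 mm in front of the lip. It springs back.
- blank_a: Brass blank, 24 x 24 x 16 mm, 75 g, waiting on the chute against the gate. Origin: its centre.
- blank_b: A second, equal brass blank, directly behind (above) the first on the chute. Origin: its centre.

How it is judged:
On the way, in this order (a step that is already met when the one before it is completed fails the run):
1. the green dish is held up under the chute, the blanks not yet in it (height (world z) of dish above 0.06 m and x of dish in the frame of feeder between -0.11 and 0 m and y of dish in the frame of feeder between -0.04 and 0.04 m and contact force between the fingers and dish above 1 N and z of each of blank_a, blank_b in the frame of feeder above 0.19 m), for 0.1 s.
2. both blanks are in the green dish while the gripper holds it up (x of blank_a in the frame of dish between -0.048 and 0.048 m and y of blank_a in the frame of dish between -0.058 and 0.058 m and z of blank_a in the frame of dish between 0 and 0.05 m and x of blank_b in the frame of dish between -0.048 and 0.048 m and y of blank_b in the frame of dish between -0.058 and 0.058 m and z of blank_b in the frame of dish between 0 and 0.05 m and height (world z) of dish above 0.06 m and contact force between the fingers and dish above 1 N), for 0.2 s.
At the end, for the whole second after the job is handed in: The green dish stands upright (within 10 degrees) and still on the bench, its centre at least 90 mm from the point below the chute's lip, with both brass blanks inside it (x of blank_a in the frame of dish between -0.048 and 0.048 m and y of blank_a in the frame of dish between -0.058 and 0.058 m and z of blank_a in the frame of dish between 0 and 0.05 m and x of blank_b in the frame of dish between -0.048 and 0.048 m and y of blank_b in the frame of dish between -0.058 and 0.058 m and z of blank_b in the frame of dish between 0 and 0.05 m and height (world z) of dish between -0.01 and 0.01 m and angle between dish's own z axis and vertical below 0.17 rad and linear speed of dish below 0.02 m/s and horizontal distance between dish and feeder above 0.09 m); the robot touches nothing.
It also fails if it takes over 51 s, if anything falls off the work surface, if the arm or the gripper's body presses on something with over 40 N, if the wrist force passes 120 N, or if a joint passes its speed limit or range.

ROBOT

A 7-joint arm with a two-finger parallel gripper is mounted at the origin on the work surface. World frame = base frame: x ahead of the robot, y to its left, z up, the work surface at z = 0. Lengths are in m, angles in rad, forces in N, time in s.
With the tool pointing down it reaches from about 0.425 to 0.875 m from the base axis. Payload 4.7 kg.
Tool frame: the origin (TCP) lies on the centre line of the jaws, within the pads' length; the fingertips stand 19 mm ahead of it and the grasp point (between the pads) is the TCP; x points along the fingers, z is the direction in which the jaws open and shut, and the axes are right-handed (so a half turn about x gives the same grasp; the last joint's range is limited). The gripper opens to 87 mm and grips with 3 to 60 N. Pads are 19 mm wide; open, the fingers measure 117 mm over their backs; the gripper's body (75 mm by 190 mm) begins 51 mm behind the grasp point.
Start: joints at [0.014, 0.321, -0.07, 1.45, 0.023, 1.371, -0.057], TCP at [0.65, -0, 0.242] pointing down, gripper open.
Joint ranges: [-2.86, 2.86], [-0.3, 2.09], [-1.38, 1.24], [0.06, 2.45], [-1.56, 4.7], [0.09, 2.05], [-2.69, 2.69]. Speed limits (rad/s): [2.57, 2.57, 3.14, 3.14, 3.14, 3.14, 3.14].

INTERFACE

Orientations are given as a rotation vector (axis times angle).
In Python, from bench import get_state, get_image, camera_info, close_job gives the robot as it stands.
- The arm moves only by the tool jog_arm, never from a script. Its argument "targets" is a list of rows, each a list of 7 numbers: the turn, a rotation vector about the tool's x, y, z in degrees, then the shift along the tool's x, y, z in cm, then the finger opening in cm, from 0 to 8.7. In form: [[wx, wy, wz, tx, ty, tz, jaw], ...]. A call has 1 to 10 rows; each row shifts and turns the commanded pose from where the row before left it, along the tool's axes as they then stand; what a row does not reach is not made up. A row lasts 1/8 s, in which the tool goes at most 62.5 mm and 10.7 degrees, less where a joint would pass 70% of its speed; a pose out of reach is approached as far as the arm can. A call is refused whole if a number of a shift passes 6.25 or a number of a turn 10.7, either way. A call with a gripper value outside its range is refused whole. The fingers move at their own pace and stop on an object; "squeeze" is the grip in N (left out, the last holds). Time passes only in rows, so rows that do not move let the fingers close. It gives the time, the measured TCP pose, the force and the opening at its end, in the units of the state.
- get_state(): the state, without advancing time (a new reading comes with each control period).
- get_image(name): name is "scene" or "side" or "wrist"; returns (picture, depth): 480x640x3 uint8, red, green, blue; 480x640 float32, m along the optical axis (not along the pixel's ray), 0 where there is no reading.
- camera_info(name): a dict with "intrinsics" (3x3 intrinsics, pixels), "k1" (the pictures are not rectified: a ray, as slopes to the right and down, at radius r is drawn at 1 + k1 r^2 times it, then the intrinsics apply), "world_from_camera" (4x4, takes a point from camera to world coordinates); the wrist camera has in their place "mount" (4x4, takes a point from camera to tool coordinates, whose origin is the TCP and whose axes are the tool frame's). Camera axes: x right, y up, looking along -z (the intrinsics and any distortion apply to the point x, -y, -z); pixel columns grow to the right and rows downward; lengths in m; the calibration is good to about 2 mm. A picture is of the moment at which its call begins: read the wrist's pose just before it. camera_info takes no time and is no camera call.
- close_job(): hands the job in, once; it reports no verdict.
The state is a dict: "time": time; "joint_positions": joint angles; "qd": joint speeds; "joint_torque": joint torques, N m; "position": TCP position; "tool_rot": TCP orientation; "ft_force": force on the tool from outside, world axes, zero at the start; "torque": the same for the moment, N m; "grip_width": opening from 0.0 (shut) to 1.0 (fully open).
Only numpy, scipy, OpenCV 4.12 (cv2) and the standard library are available. Lean on these libraries where they do the work, as an engineer would, in place of code of your own. Each camera call takes 0.05 s, during which the arm holds its last target.

## Working session

There is one attempt and no reset: what is moved stays moved. The work goes in short steps, Python scripts to look and compute and a tool call to move; the robot and the scene stay as the last step left them, time stands still between calls to the robot, and variables do not carry over. Pictures are saved under pics/ and viewed, and the job is handed in when it is done.

Besides the shell and the picture viewer there is one more tool, called after "Emit:" in YAML: its name, and indented under it one key for each argument. jog_arm: Moves the arm, as the interface text tells. Its arguments: {"type":"object","properties":{"targets":{"type":"array"},"squeeze":{"type":"number"}},"required":["targets"]}

```bash
ls; mkdir -p pics
cat > h.py <<'E'
import numpy as np, cv2
from bench import get_state, get_image, camera_info
from scipy.spatial.transform import Rotation as R
def W(name,st=None):
    c=camera_info(name)
    if 'mount' in c:
        T=np.eye(4);T[:3,:3]=R.from_rotvec(st['tool_rot']).as_matrix();T[:3,3]=st['position']
        return c,T@np.array(c['mount'])
    return c,np.array(c['world_from_camera'])
def slopes(c,uv):
    K=np.array(c['intrinsics'],float);k=c['k1']
    return cv2.undistortPoints(np.array(uv,float).reshape(-1,1,2),K,np.array([k,0,0,0,0.])).reshape(-1,2)
def rays(c,T,uv):
    s=slopes(c,uv);d=np.c_[s[:,0],-s[:,1],-np.ones(len(s))]
    return T[:3,3],d@T[:3,:3].T
def onplane(c,T,uv,z):
    o,d=rays(c,T,uv);return o+d*((z-o[2])/d[:,2])[:,None]
def cloud(c,T,uv,depth):
    o,d=rays(c,T,uv);z=np.array([depth[int(v),int(u)] for u,v in uv]);return o+d*z[:,None]
E
python3 - <<'E'
from h import *
st=get_state();print(st)
for n in ['scene','side']:
    im,d=get_image(n);cv2.imwrite(f'pics/{n}0.png',im[...,::-1]);np.savez(f'{n}0.npz',im=im,d=d);c=camera_info(n);print(n,c)
E
```

```text
pics
{'time': 0.0, 'joint_positions': array([ 0.01409449,  0.32181961, -0.07007514,  1.45167329,  0.0226047 ,
        1.37078453, -0.05689506]), 'qd': array([-2.11055224e-04, -1.37719460e-04,  6.81352142e-05, -2.27761634e-04,
        2.23682452e-03, -2.09028787e-03,  7.87626176e-06]), 'joint_torque': array([-2.58547143e-04, -4.91284704e+01, -4.03903294e-01, -3.12526345e+01,
       -6.40594075e-02,  4.37659642e-02,  1.61017233e-04]), 'position': array([ 6.49486873e-01, -5.19777628e-05,  2.40464457e-01]), 'tool_rot': array([-1.08588642e-04,  1.57269137e+00, -5.70256389e-05]), 'ft_force': array([ 0.33248458, -0.54641902, -0.45172547]), 'torque': array([ 0.02464295, -0.01234233, -0.0022316 ]), 'grip_width': 1.0010152937099315}
scene {'intrinsics': array([[444.50896099,   0.        , 320.42848914],
       [  0.        , 444.50896099, 238.03553129],
       [  0.        ,   0.        ,   1.        ]]), 'k1': -0.05722977596963394, 'world_from_camera': array([[-0.4631599 , -0.48005222,  0.74500522,  1.17069703],
       [ 0.88624729, -0.24424827,  0.3935842 ,  0.2581779 ],
       [-0.00697473,  0.84255128,  0.53857098,  0.57409522],
       [ 0.        ,  0.        ,  0.        ,  1.        ]])}
side {'intrinsics': array([[476.70447134,   0.        , 322.85687889],
       [  0.        , 476.70447134, 240.27279358],
       [  0.        ,   0.        ,   1.        ]]), 'k1': -0.005171840146219025, 'world_from_camera': array([[ 8.26527148e-01,  3.79028630e-01, -4.16161232e-01,
         2.87509290e-01],
       [-5.62896629e-01,  5.55877880e-01, -6.11675704e-01,
        -4.83665569e-01],
       [-5.07780956e-04,  7.39822330e-01,  6.72802097e-01,
         6.53163716e-01],
       [ 0.00000000e+00,  0.00000000e+00,  0.00000000e+00,
         1.00000000e+00]])}
```

View pics/scene0.png

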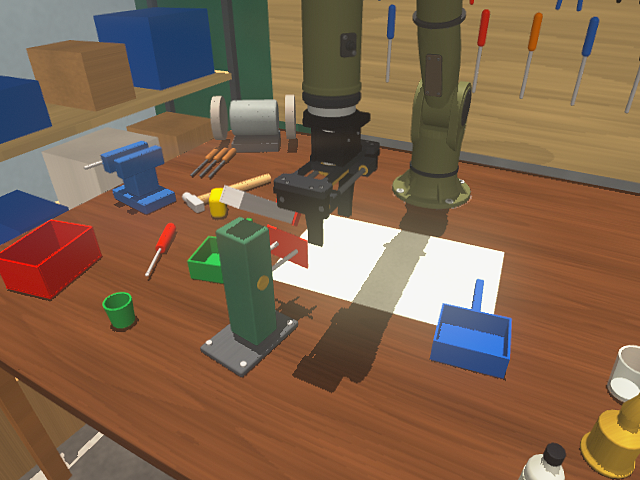

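View pics/side0.png

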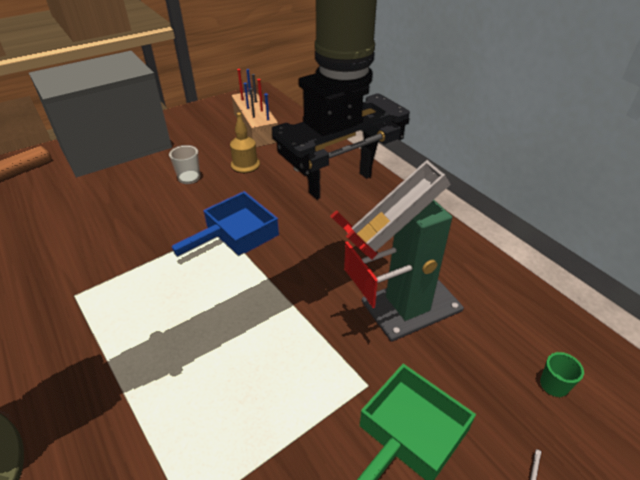

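The scene view shows the feeder column at about (250,290), the green dish behind it at (205,260) and the blue dish at (470,335). In the side view the green dish is at (417,425) with its handle at (380,465). The red paddle is at (362,273) and the two blanks are at (372,228). Next I'll measure the dish and the feeder.

```bash
python3 - <<'E'
from h import *
for n in ['side','scene']:
    z=np.load(n+'0.npz');im=z['im'];d=z['d'];c,T=W(n)
    hsv=cv2.cvtColor(im,cv2.COLOR_RGB2HSV)
    def comps(m,name,amin=150):
        k,l,s,ce=cv2.connectedComponentsWithStats(m.astype(np.uint8))
        for i in range(1,k):
            if s[i,4]<amin: continue
            v,u=np.where((l==i)&(d>0)); 
            uv=np.c_[u,v]; P=cloud(c,T,uv,d)
            print(n,name,s[i],'min',P.min(0).round(3),'max',P.max(0).round(3))
            np.save(f'{n}_{name}_{s[i,0]}_{s[i,1]}.npy',np.c_[P,uv])
    H,S,V=hsv[...,0],hsv[...,1],hsv[...,2]
    comps((H>50)&(H<75)&(S>150)&(V>60),'green')
    comps(((H<6)|(H>174))&(S>170)&(V>90),'red')
    comps((H>75)&(H<92)&(S>80)&(V>30),'col')
    comps((H>18)&(H<26)&(S>110)&(V>150),'brass',40)
E
ls *.npy
```

```text
side green [ 546  353   37   43 1012] min [ 0.773 -0.384  0.002] max [ 0.822 -0.336  0.051]
side green [ 358  365  117  115 7743] min [ 0.455 -0.36  -0.001] max [ 0.637 -0.222  0.047]
side red [330 210  46  48 432] min [ 0.57  -0.131 -0.004] max [0.774 0.176 0.249]
side red [345 241  33  67 541] min [ 0.603 -0.15  -0.004] max [0.734 0.084 0.166]
scene green [188 242  33  25 215] min [ 0.546 -0.353  0.002] max [ 0.738 -0.152  0.173]
scene green [189 266  34  17 188] min [ 0.621 -0.337 -0.001] max [ 0.64  -0.263  0.039]
scene green [103 292  29  19 246] min [ 0.777 -0.383  0.018] max [ 0.826 -0.333  0.051]
scene red [478  10  12  36 260] min [-0.47  -0.01   0.329] max [-0.448  0.015  0.438]
scene red [   0  219  102   80 5488] min [ 0.535 -1.014 -0.088] max [ 0.851 -0.542  0.082]
scene red [155 223  21  30 294] min [ 0.484 -0.544 -0.004] max [ 0.607 -0.449  0.026]
scene red [267 224  25  34 366] min [ 0.373 -0.314 -0.004] max [ 0.618 -0.092  0.165]
scene brass [269   0  32  17 343] min [-0.498 -0.845  0.382] max [-0.473 -0.69   0.441]
scene brass [ 362    0   55   42 1111] min [-0.499 
[... 2526 characters left out ...]
rass_362_0.npy
scene_brass_362_38.npy
scene_brass_363_87.npy
scene_brass_379_133.npy
scene_brass_390_59.npy
scene_brass_391_41.npy
scene_brass_460_48.npy
scene_brass_461_0.npy
scene_brass_461_147.npy
scene_brass_465_74.npy
scene_brass_476_83.npy
scene_brass_478_28.npy
scene_brass_525_56.npy
scene_brass_533_35.npy
scene_brass_581_432.npy
scene_brass_584_41.npy
scene_brass_596_26.npy
scene_brass_599_410.npy
scene_brass_625_27.npy
scene_brass_631_398.npy
scene_green_103_292.npy
scene_green_188_242.npy
scene_green_189_266.npy
scene_red_0_219.npy
scene_red_155_223.npy
scene_red_267_224.npy
scene_red_478_10.npy
side_green_358_365.npy
side_green_546_353.npy
side_red_330_210.npy
side_red_345_241.npy
```

Run:
```python
from h import *
P=np.load('side_green_358_365.npy')[:,:3]
print('z hist',np.histogram(P[:,2],bins=12))
r=P[(P[:,2]>.0425)&(P[:,2]<.05)]
# handle: z~0.044 too. split
f=P[(P[:,2]>.002)&(P[:,2]<.007)]
print('floor rect',cv2.minAreaRect((f[:,:2]*1000).astype(np.float32)))
print('rim rect all',cv2.minAreaRect((r[:,:2]*1000).astype(np.float32)))
np.set_printoptions(suppress=True,precision=4)
# paddle
for n in ['side_red_345_241','scene_red_267_224']:
    Q=np.load(n+'.npy')[:,:3]; Q=Q[(Q[:,2]>.1)&(Q[:,2]<.17)&(Q[:,0]>.5)]
    med=np.median(Q,0);Q=Q[np.linalg.norm(Q-med,axis=1)<.07]
    for _ in range(4):
        m=Q.mean(0);u,s,v=np.linalg.svd(Q-m,full_matrices=False);e=(Q-m)@v[2]
        Q=Q[abs(e)<max(2*e.std(),.002)]
    nn=v[2]; 
    h=np.array([-nn[1],nn[0]]);h/=np.linalg.norm(h);t=Q[:,:2]@h
    print(n,len(Q),'mean',m,'n',nn,'yaw',np.degrees(np.arctan2(nn[1],nn[0])),'std',e.std(),'t',t.min(),t.max(),'z',Q[:,2].min(),Q[:,2].max())
    i=[t.argmin(),t.argmax()];print(Q[i])
# column: all cloud near feeder
for n in ['side','scene']:
    z=np.load(n+'0.npz');d=z['d'];c,T=W(n)
    v,u=np.where(d>0);uv=np.c_[u,v];A=cloud(c,T,uv,d);np.save(n+'A.npy',np.c_[A,uv,z['im'][v,u]])
    q=(A[:,2]>.004)&(A[:,2]<.02)&(A[:,0]>.6)&(A[:,0]<.9)&(abs(A[:,1]+.1)<.12)
    print(n,'base',cv2.minAreaRect((A[q][:,:2]*1000).astype(np.float32)),q.sum())
```

```text
z hist (array([2233, 1627,  217,  261,  264,  267,  261,  307,  294,  327,  908,
        743]), array([-0.00126434,  0.00276674,  0.00679781,  0.01082888,  0.01485996,
        0.01889103,  0.0229221 ,  0.02695318,  0.03098425,  0.03501532,
        0.0390464 ,  0.04307747,  0.04710854]))
floor rect ((573.255615234375, -288.5245361328125), (98.43515014648438, 109.66376495361328), 14.132959365844727)
rim rect all ((540.0899658203125, -299.43670654296875), (171.1125030517578, 119.0890884399414), 13.931445121765137)
side_red_345_241 449 mean [ 0.6081 -0.1185  0.141 ] n [-0.9907  0.1353  0.0161] yaw 172.22156231029396 std 0.0006976288701070139 t -0.02081811453249117 0.06680075737423014 z 0.10515774747115292 0.16555935131212224
[[ 0.6164 -0.0632  0.1548]
 [ 0.6046 -0.15    0.159 ]]
scene_red_267_224 345 mean [ 0.6132 -0.1231  0.1389] n [ 0.9897 -0.1432  0.0071] yaw -8.233380670295512 std 0.000827188349991002 t -0.056952418918703965 -0.0024083094799328673 z 0.10541550543821437 0.1652402574771013
[[ 0.6107 -0.1459  0.1636]
 [ 0.6175 -0.0918  0.1637]]
side base ((722.9547119140625, -120.93511962890625), (101.86933135986328, 151.4429473876953), 81.66959381103516) 2255
scene base ((769.818359375, -118.57337188720703), (234.9395294189453, 118.49962615966797), 0.19005928933620453) 2451
```

Run:
```python
import cv2,numpy as np
im=cv2.imread('pics/side0.png');a=cv2.resize(im[150:350,310:480],None,fx=3.5,fy=3,interpolation=cv2.INTER_CUBIC)
b=cv2.imread('pics/scene0.png');cv2.imwrite('pics/c1.png',cv2.resize(im[150:345,310:480],(680,600)))
cv2.imwrite('pics/c2.png',cv2.resize(b[170:390,170:330],(436,600)))
```

```text
(no output)
```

View pics/c1.png

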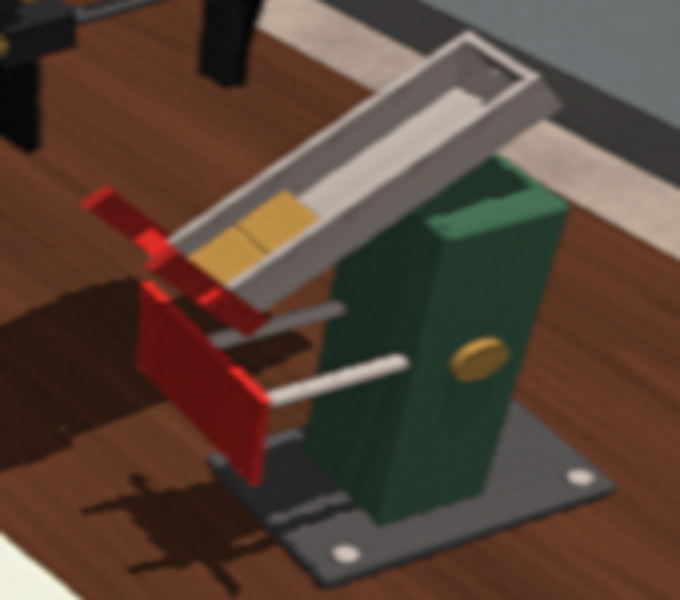

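View pics/c2.png

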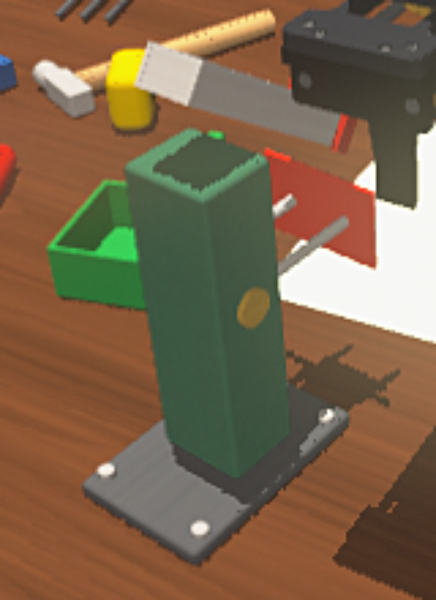

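Emit:
jog_arm:
  targets:
    - [0,0,0,-1,0,-4,8.7]
    - [0,0,0,-1,0,-4,8.7]
    - [0,0,0,-1,0,-4,8.7]
    - [0,0,0,-1,0,-4,8.7]
    - [0,0,0,0,-3,-2,8.7]
    - [0,0,0,0,-4,0,8.7]
    - [0,0,0,0,-4,0,8.7]
    - [0,0,0,0,-4,0,8.7]
    - [0,0,0,0,-4,0,8.7]
    - [0,0,0,0,-4,0,8.7]
  squeeze: 60

```text
time: 1.35
position: [0.4697, -0.2312, 0.2812]
tool_rot: [0.0, 1.571, 0.0]
ft_force: [0.0, -0.8, 0.3]
grip_width: 1.0
```

Emit:
jog_arm:
  targets:
    - [9.5,0,0,0,0,0,8.7]
    - [9.5,0,0,0,0,0,8.7]
    - [9.5,0,0,0,0,0,8.7]
    - [9.5,0,0,0,0,0,8.7]
    - [9.5,0,0,0,0,0,8.7]
    - [9.5,0,0,0,0,0,8.7]
    - [9.5,0,0,0,0,0,8.7]
    - [9.5,0,0,0,0,0,8.7]
    - [0,0,0,0,0,0,8.7]

```text
time: 2.48
position: [0.4698, -0.2299, 0.2811]
tool_rot: [1.026, 1.316, -1.026]
ft_force: [0.5, 0.5, -0.2]
grip_width: 0.997
```

```bash
cat >> h.py <<'E'
def goto(P,yawz,st=None):
    """shift in tool axes (cm) and turn about tool x (deg) to reach world P"""
    st=st or get_state();M=R.from_rotvec(st['tool_rot']).as_matrix()
    z=M[:,2];y=np.degrees(np.arctan2(z[1],z[0]))
    print('t',st['time'],'pos',np.round(st['position'],4),'toolx',M[:,0].round(3),'zyaw',y.round(2),'turn x',round(-((yawz-y+180)%360-180),2),'shift',(M.T@(np.array(P)-st['position'])*100).round(2),'F',np.round(st['ft_force'],1),'w',st['grip_width'])
E
python3 - <<'E'
from h import *
st=get_state();goto([.467,-.317,.2],-76,st)
im,d=get_image('wrist');cv2.imwrite('pics/w1.png',im[...,::-1]);np.savez('w1.npz',im=im,d=d,p=st['position'],r=st['tool_rot'])
E
```

```text
t 2.475 pos [ 0.4698 -0.2299  0.2811] toolx [-0.001  0.    -1.   ] zyaw -75.9 turn x 0.1 shift [ 8.11 -2.38  8.38] F [ 0.5  0.5 -0.2] w 0.9973893543005182
```

View pics/w1.png

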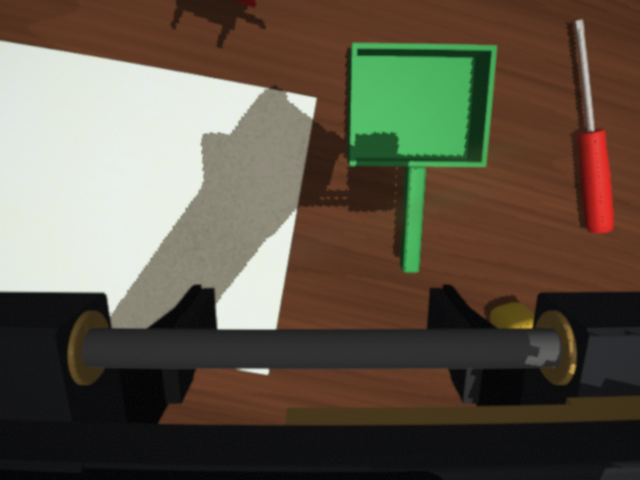

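The wrist view shows the whole dish, with rim corners near (352,43), (497,45), (487,165) and (350,165). The handle runs from (415,167) to (412,272). I'll measure both on their known heights.

Run:
```python
from h import *
z=np.load('w1.npz');im=z['im'];d=z['d'];st=dict(position=z['p'],tool_rot=z['r']);c,T=W('wrist',st)
hsv=cv2.cvtColor(im,cv2.COLOR_RGB2HSV);m=((hsv[...,0]>50)&(hsv[...,0]<75)&(hsv[...,1]>150)).astype(np.uint8)
k,l,s,_=cv2.connectedComponentsWithStats(m);i=1+s[1:,4].argmax();print(s[i])
# handle rows
hp=[]
for v in range(185,262,4):
    u=np.where(l[v]==i)[0];hp.append([u.mean(),v])
    if v%16==1 : print(v,u.min(),u.max())
H=onplane(c,T,hp,.044)
vx,vy,x0,y0=cv2.fitLine(H[:,:2].astype(np.float32),cv2.DIST_HUBER,0,.01,.01).ravel()
print('handle yaw',np.degrees(np.arctan2(vy,vx)),x0,y0)
v,u=np.where((l==i)&(d>0));P=cloud(c,T,np.c_[u,v],d)
r=P[(P[:,2]>.039)]; print('z',np.percentile(P[:,2],[1,50,99]))
v0=184
b=P[(v<178)&(P[:,2]>.04)];print('rim rect(depth)',cv2.minAreaRect((b[:,:2]*1000).astype(np.float32)))
e=onplane(c,T,[[s[i,0]+62,s[i,1]+s[i,3]-1]],.044);print('end',e,onplane(c,T,[[412,272]],.044))
print('corners',onplane(c,T,[[351,43],[497,45],[487,166],[350,165]],.045))
```

```text
[ 357   46  138  108 3341]<stdin>:8: RuntimeWarning: Mean of empty slice.
  ret = ret.dtype.type(ret / rcount)
Traceback (most recent call last):
ValueError: zero-size array to reduction operation minimum which has no identity
```

Run:
```python
from h import *
z=np.load('w1.npz');im=z['im'];d=z['d'];st=dict(position=z['p'],tool_rot=z['r']);c,T=W('wrist',st)
hsv=cv2.cvtColor(im,cv2.COLOR_RGB2HSV);m=((hsv[...,0]>45)&(hsv[...,0]<80)&(hsv[...,1]>90)).astype(np.uint8)
k,l,s,_=cv2.connectedComponentsWithStats(m);i=1+s[1:,4].argmax();print(s[i])
hp=[]
for v in range(185,262,4):
    u=np.where(l[v]==i)[0];hp.append([u.mean(),v])
print(hp[0],hp[-1])
H=onplane(c,T,hp,.044)
vx,vy,x0,y0=cv2.fitLine(H[:,:2].astype(np.float32),cv2.DIST_HUBER,0,.01,.01).ravel()
print('handle yaw',np.degrees(np.arctan2(vy,vx)),x0,y0)
v,u=np.where((l==i)&(d>0));P=cloud(c,T,np.c_[u,v],d)
print('z',np.percentile(P[:,2],[1,50,99]))
b=P[(v<178)&(P[:,2]>.04)];print('rim rect(depth)',cv2.minAreaRect((b[:,:2]*1000).astype(np.float32)))
print('end',onplane(c,T,[[412,272]],.044))
print('corners',onplane(c,T,[[351,43],[497,45],[487,166],[350,165]],.045))
```

```text
[  347    43   150   230 19773]
[np.float64(414.0), 185] [np.float64(410.0), 261]
handle yaw 13.850636 0.48402822 -0.30978388
z [0.00184642 0.00479295 0.04610009]
rim rect(depth) ((571.391845703125, -290.525390625), (110.7294692993164, 120.7247085571289), 13.789009094238281)
end [[ 0.43207274 -0.32564852  0.044     ]]
corners [[ 0.61000851 -0.21840739  0.045     ]
 [ 0.63929452 -0.33583771  0.045     ]
 [ 0.54280143 -0.36060361  0.045     ]
 [ 0.51372543 -0.24328166  0.045     ]]
```

Emit:
jog_arm:
  targets:
    - [0.2,0,0,1,-1.1,4.1,8.7]
    - [0,0,0,1,-1.04,4.1,8.7]
    - [0,0,0,4,0,0,8.7]
    - [0,0,0,4,0,0,8.7]
    - [0,0,0,4,0,0,8.7]
    - [0,0,0,4,0,0,8.7]
    - [0,0,0,2,0,0,8.7]
    - [0,0,0,0,0,0,8.7]

```text
time: 3.52
position: [0.4676, -0.3139, 0.0797]
tool_rot: [1.028, 1.319, -1.03]
ft_force: [0.1, 0.3, 1.5]
grip_width: 1.0
```

Run:
```python
from h import *
st=get_state();goto([.469,-.3147,.033],-76.1,st)
im,d=get_image('wrist');cv2.imwrite('pics/w2.png',im[...,::-1])
```

```text
t 3.525 pos [ 0.4676 -0.3139  0.0797] toolx [-0.004  0.002 -1.   ] zyaw -76.07 turn x 0.03 shift [4.67 0.13 0.12] F [0.1 0.3 1.5] w 0.9999636582553242
```

View pics/w2.png

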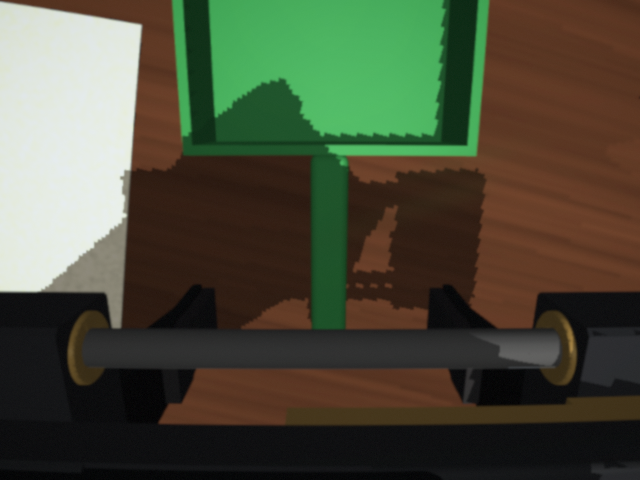

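The handle is vertical in the picture at u≈329, and the middle of the fingers is at about 321. I'll go down and close.

Emit:
jog_arm:
  targets:
    - [0,0,0,2.5,0.1,0.1,8.7]
    - [0,0,0,2.1,0,0,8.7]
    - [0,0,0,0,0,0,8.7]
    - [0,0,0,0,0,0,0]
    - [0,0,0,0,0,0,0]
    - [0,0,0,0,0,0,0]
    - [0,0,0,0,0,0,0]
    - [0,0,0,0,0,0,0]
    - [0,0,0,0,0,0,0]
    - [0,0,0,0,0,0,0]
  squeeze: 60

```text
time: 4.82
position: [0.4701, -0.3155, 0.0356]
tool_rot: [1.03, 1.314, -1.03]
ft_force: [1.1, -0.2, -0.3]
grip_width: 0.287
```

Run:
```python
from h import *
st=get_state();goto([.469,-.3147,.033],-76.1,st)
```

```text
t 4.825 pos [ 0.4701 -0.3155  0.0356] toolx [ 0. -0. -1.] zyaw -76.2 turn x -0.1 shift [ 0.26 -0.09 -0.11] F [ 1.1 -0.2 -0.3] w 0.28730368731487627
```

Emit:
jog_arm:
  targets:
    - [0,0,0,0,0,0,0]
    - [0,0,0,0,0,0,0]
    - [0,0,0,0,0,0,0]
    - [0,0,0,0,0,0,0]
    - [0,0,0,0,0,0,0]

```text
time: 5.45
position: [0.4702, -0.3155, 0.0356]
tool_rot: [1.03, 1.313, -1.03]
ft_force: [0.0, -1.2, -1.0]
grip_width: 0.179
```

Emit:
jog_arm:
  targets:
    - [0,0,0,-0.5,0,0,0]
    - [0,0,0,-1.5,0,0,0]
    - [0,0,0,-2,0,0,0]
    - [0,0,0,-2,0,0,0]
    - [0,0,0,-2,0,0,0]
    - [0,0,0,-1,0,0,0]
    - [0,0,0,0,0,0,0]

```text
time: 6.32
position: [0.4707, -0.3158, 0.1267]
tool_rot: [1.03, 1.312, -1.029]
ft_force: [-0.4, 0.5, -0.8]
grip_width: 0.181
```

```bash
cat > dish.py <<'E'
from h import *
import sys
tag=sys.argv[1]
st=get_state();M=R.from_rotvec(st['tool_rot']).as_matrix()
goto([.469,-.3147,.1455],-76.1,st)
for n in ['side','wrist']:
    im,d=get_image(n);cv2.imwrite(f'pics/{n}{tag}.png',im[...,::-1]);c,T=W(n,st)
    hsv=cv2.cvtColor(im,cv2.COLOR_RGB2HSV);m=((hsv[...,0]>48)&(hsv[...,0]<72)&(hsv[...,1]>120)&(d>0)).astype(np.uint8)
    k,l,s,_=cv2.connectedComponentsWithStats(m);i=1+s[1:,4].argmax()
    v,u=np.where(l==i);P=cloud(c,T,np.c_[u,v],d)
    # floor plane: RANSAC-ish, lowest facing up: use mode of points in tool-x height
    h=(P-st['position'])@M[:,0]; q=P[(h>.018)&(h<.04)]
    for _ in range(6):
        A=np.c_[q[:,:2],np.ones(len(q))];k_=np.linalg.lstsq(A,q[:,2],rcond=None)[0];e=q[:,2]-A@k_;q=q[abs(e)<max(1.5*e.std(),.0015)]
    nrm=np.array([-k_[0],-k_[1],1]);nrm/=np.linalg.norm(nrm)
    print(n,'floor pts',len(q),'mean',q.mean(0).round(4),'normal',nrm.round(4),'along tool y/z tilt deg',np.degrees(nrm@M[:,1]).round(2),np.degrees(nrm@M[:,2]).round(2))
    rr=P[(h<-.004)&(h>-.02)];print(' floor rect',cv2.minAreaRect((q[:,:2]*1000).astype(np.float32)),'rim',cv2.minAreaRect((rr[:,:2]*1000).astype(np.float32)), rr[:,2].max())
E
python3 dish.py L1
```

```text
t 6.325 pos [ 0.4707 -0.3158  0.1267] toolx [ 0.002 -0.001 -1.   ] zyaw -76.2 turn x -0.1 shift [-1.88 -0.13 -0.14] F [-0.4  0.5 -0.8] w 0.18119510523625107
side floor pts 1665 mean [ 0.5976 -0.3071  0.0933] normal [-1.9e-03 -6.0e-04  1.0e+00] along tool y/z tilt deg -0.03 0.08
 floor rect ((597.0938720703125, -306.7491760253906), (61.081764221191406, 76.73912048339844), 13.50189208984375) rim ((612.96337890625, -321.2829284667969), (110.73356628417969, 57.926918029785156), 57.06507110595703) 0.13658206267659811
wrist floor pts 42760 mean [ 0.56   -0.293   0.0949] normal [0.0035 0.0021 1.    ] along tool y/z tilt deg 0.31 0.0
 floor rect ((559.2073974609375, -293.12255859375), (56.463157653808594, 113.4439468383789), 13.747036933898926) rim ((525.8397216796875, -301.50372314453125), (106.07119750976562, 121.1856689453125), 13.834030151367188) 0.13865894573421234
```

The dish is held level (tilt under 0.4°) and the jaw is stopped at 15.7 mm on the 16 mm handle. I'll back off from the feeder, lift and turn.

Emit:
jog_arm:
  targets:
    - [0,0,0,-0.7,-2,-0.5,0]
    - [0,0,0,-0.7,-2.2,-0.5,0]
    - [0,0,0,-0.7,-2.1,-0.5,0]
    - [5.5,0,0,0,0,0,0]
    - [5.5,0,0,0,0,0,0]
    - [5.5,0,0,0,0,0,0]
    - [5.5,0,0,0,0,0,0]
    - [0,0,0,0,0,0,0]

```text
time: 7.42
position: [0.4049, -0.3156, 0.1457]
tool_rot: [1.313, 1.14, -1.314]
ft_force: [0.6, 0.3, -2.3]
grip_width: 0.178
```

Run:
```python
from h import *
goto([.4267,-.0791,.1477],-98.2)
```

```text
t 7.425 pos [ 0.4049 -0.3156  0.1457] toolx [-0.001  0.001 -1.   ] zyaw -98.14 turn x 0.06 shift [ -0.18  -1.19 -23.72] F [ 0.6  0.3 -2.3] w 0.1780533205025417
```

Emit:
jog_arm:
  targets:
    - [0,0,0,-0.2,0,-2,0]
    - [0,0,0,0,0,-3.5,0]
    - [0,0,0,0,0,-3.5,0]
    - [0,0,0,0,0,-3.5,0]
    - [0,0,0,0,-0.2,-3.5,0]
    - [0,0,0,0,-0.4,-3.5,0]
    - [0,0,0,0,-0.5,-2.7,0]
    - [0,0,0,0,-0.1,-1.5,0]
    - [0,0,0,0,0,0,0]
    - [0,0,0,0,0,0,0]

```text
time: 8.68
position: [0.4273, -0.0809, 0.1485]
tool_rot: [1.314, 1.137, -1.315]
ft_force: [0.2, 0.5, -0.9]
grip_width: 0.178
```

```bash
python3 - <<'E'
from h import *
goto([.4267,-.0791,.1477],-98.2)
E
python3 dish.py P1
```

```text
t 8.675 pos [ 0.4273 -0.0809  0.1485] toolx [-0. -0. -1.] zyaw -98.27 turn x -0.07 shift [ 0.08 -0.08 -0.17] F [ 0.2  0.5 -0.9] w 0.1782026579814093
t 8.675 pos [ 0.4273 -0.0809  0.1485] toolx [-0. -0. -1.] zyaw -98.27 turn x -22.17 shift [ 0.31  7.49 22.54] F [ 0.2  0.5 -0.9] w 0.1782026579814093
side floor pts 2052 mean [ 0.5411 -0.0854  0.1151] normal [0.0069 0.0047 1.    ] along tool y/z tilt deg 0.35 -0.3
 floor rect ((534.80322265625, -98.40924835205078), (118.73487854003906, 97.80419921875), 81.41838836669922) rim ((534.37158203125, -96.2623519897461), (123.15645599365234, 100.91297912597656), 81.71501159667969) 0.1586503849131341
wrist floor pts 42767 mean [ 0.5182 -0.0933  0.1166] normal [ 5.4e-03 -1.0e-04  1.0e+00] along tool y/z tilt deg 0.31 -0.01
 floor rect ((517.3985595703125, -93.09320068359375), (113.42024230957031, 56.42498016357422), 81.70548248291016) rim ((483.6616516113281, -88.16461944580078), (121.4273681640625, 105.37523651123047), 81.7072982788086) 0.16001993395844993
```

View pics/sideP1.png

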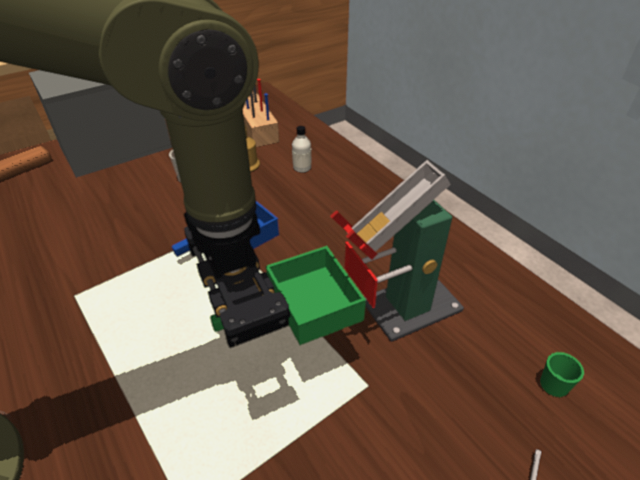

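View pics/wristP1.png

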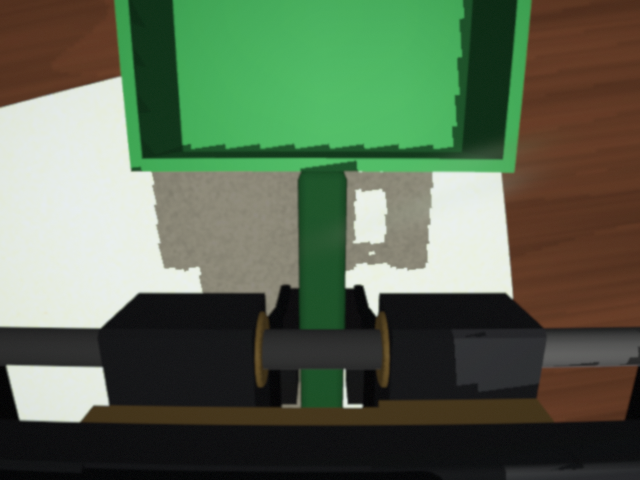

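The dish is at feeder x ≈ -77 mm and y ≈ -2 mm, level, with its underside at about 113 mm. Its far wall is about 27 mm in front of the paddle. I'll push now.

Emit:
jog_arm:
  targets:
    - [0,0,0,0,1,-0.1,0]
    - [0,0,0,0,1.2,0,0]
    - [0,0,0,0,1,0,0]
    - [0,0,0,0,0.8,0,0]
    - [0,0,0,0,0.5,0,0]
    - [0,0,0,0,0.4,0,0]
    - [0,0,0,0,0,0,0]
    - [0,0,0,0,0,0,0]

```text
time: 9.78
position: [0.4751, -0.0856, 0.1479]
tool_rot: [1.313, 1.14, -1.315]
ft_force: [-3.6, 0.9, -4.2]
grip_width: 0.177
```

Run:
```python
from h import *
goto([.4762,-.0863,.1477],-98.2)
im,d=get_image('side');cv2.imwrite('pics/push1.png',im[...,::-1]);
cv2.imwrite('pics/push1c.png',cv2.resize(im[150:350,240:480,::-1],(720,600)))
```

```text
t 9.775 pos [ 0.4751 -0.0856  0.1479] toolx [-0.002  0.    -1.   ] zyaw -98.19 turn x 0.01 shift [0.02 0.12 0.06] F [-3.6  0.9 -4.2] w 0.17736969375618725
```

View pics/push1c.png

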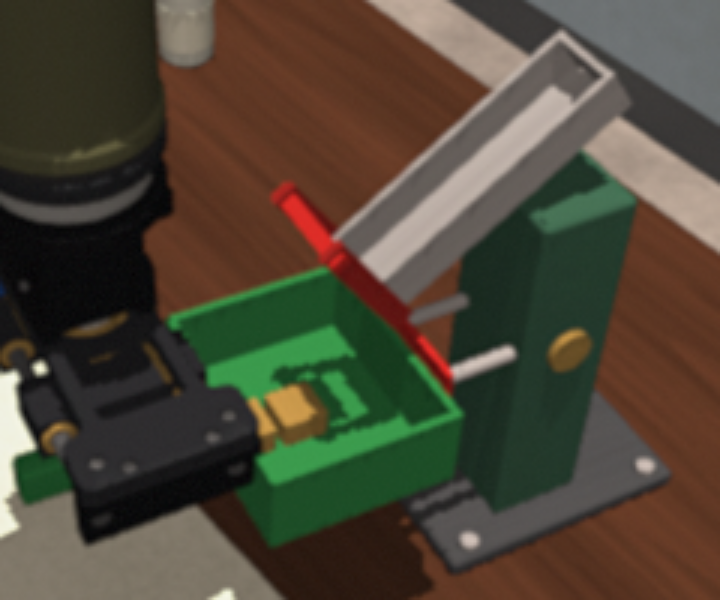

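Both blanks are off the chute and lie in the dish near its rear wall, at crop pixels (297,415) and (262,425). I'll hold briefly and check with the wrist camera.

Emit:
jog_arm:
  targets:
    - [0,0,0,0,0,0,0]
    - [0,0,0,0,0,0,0]
    - [0,0,0,0,0,0,0]
    - [0,0,0,0,0,0,0]

```text
time: 10.32
position: [0.476, -0.0857, 0.1486]
tool_rot: [1.314, 1.138, -1.314]
ft_force: [-3.5, 0.1, -4.8]
grip_width: 0.18
```

```bash
python3 dish.py P2
```

```text
t 10.325 pos [ 0.476  -0.0857  0.1486] toolx [ 0. -0. -1.] zyaw -98.2 turn x -22.1 shift [ 0.31  2.58 22.77] F [-3.5  0.1 -4.8] w 0.17964318365637091
side floor pts 1327 mean [ 0.597  -0.0912  0.1132] normal [0.0241 0.0059 0.9997] along tool y/z tilt deg 1.32 -0.53
 floor rect ((582.1397094726562, -102.40213012695312), (119.04289245605469, 100.7786636352539), 81.890869140625) rim ((583.3187866210938, -100.70008850097656), (122.75282287597656, 101.07486724853516), 81.85481262207031) 0.1579955769439912
wrist floor pts 32909 mean [ 0.567  -0.0981  0.1152] normal [2.170e-02 1.000e-04 9.998e-01] along tool y/z tilt deg 1.24 -0.18
 floor rect ((566.2953491210938, -97.64598083496094), (113.3471908569336, 57.207557678222656), 81.77972412109375) rim ((532.5465698242188, -92.5924072265625), (121.5653076171875, 105.33450317382812), 81.7465591430664) 0.15936154453306287
```

View pics/wristP2.png

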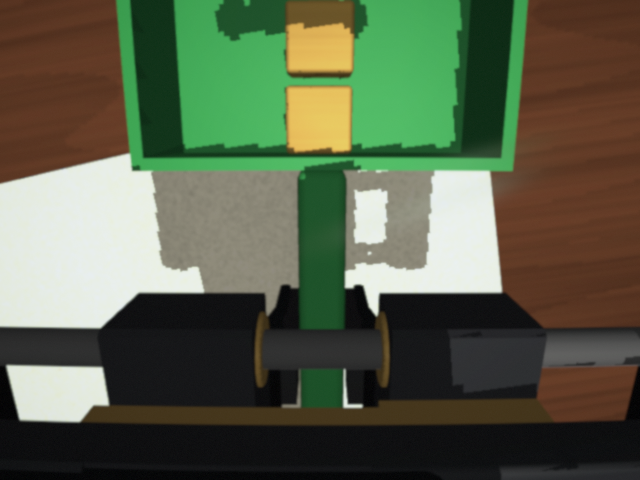

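Both blanks lie flat inside the dish, at (319,40) and (319,119) in the wrist view, in contact with nothing but the dish. I'll draw the dish straight back, then move it to the right.

Emit:
jog_arm:
  targets:
    - [0,0,0,0,-0.6,0,0]
    - [0,0,0,0,-1.2,0,0]
    - [0,0,0,0,-1.2,0,0]
    - [0,0,0,0,-1.2,0,0]
    - [0,0,0,0,-0.6,0.5,0]
    - [0,0,0,0,0,1.5,0]
    - [0,0,0,0,-0.2,2.5,0]
    - [0,0,0,0,-0.3,3,0]
    - [0,0,0,0,-0.3,3,0]
    - [0,0,0,0,-0.3,3,0]

```text
time: 11.68
position: [0.3981, -0.2133, 0.1488]
tool_rot: [1.314, 1.136, -1.314]
ft_force: [0.9, 0.3, -2.7]
grip_width: 0.177
```

Emit:
jog_arm:
  targets:
    - [0,0,0,0,0,3,0]
    - [0,0,0,0,0,2.5,0]
    - [0,0,0,0,0,1.5,0]
    - [0,0,0,0.5,0,0.5,0]
    - [0,0,0,1.5,0,0,0]
    - [0,0,0,2,0,0,0]
    - [0,0,0,1.5,0,0,0]
    - [0,0,0,1,0,0,0]
    - [0,0,0,0,0,0,0]
    - [0,0,0,0,0,0,0]

```text
time: 12.92
position: [0.3881, -0.2853, 0.0841]
tool_rot: [1.314, 1.137, -1.313]
ft_force: [0.5, -0.5, -2.8]
grip_width: 0.178
```

```bash
python3 dish.py D1
```

```text
t 12.925 pos [ 0.3881 -0.2853  0.0841] toolx [ 0.001 -0.001 -1.   ] zyaw -98.19 turn x -22.09 shift [-6.13  8.43  1.76] F [ 0.5 -0.5 -2.8] w 0.1776872879878946
side floor pts 3169 mean [ 0.5064 -0.2947  0.05  ] normal [0.0159 0.0075 0.9998] along tool y/z tilt deg 0.9 -0.53
 floor rect ((494.26593017578125, -302.1344909667969), (116.34791564941406, 99.32007598876953), 81.74137878417969) rim ((491.9542236328125, -300.0849304199219), (120.67335510253906, 107.6402816772461), 81.92877960205078) 0.09484159998180597
wrist floor pts 33049 mean [ 0.479  -0.2979  0.0516] normal [1.150e-02 3.000e-04 9.999e-01] along tool y/z tilt deg 0.71 -0.09
 floor rect ((478.3612060546875, -297.4689025878906), (113.4501953125, 56.876976013183594), 81.73635864257812) rim ((444.40966796875, -292.6325988769531), (120.79640197753906, 105.6784439086914), 81.85504913330078) 0.0952699760370821
```

View pics/sideD1.png

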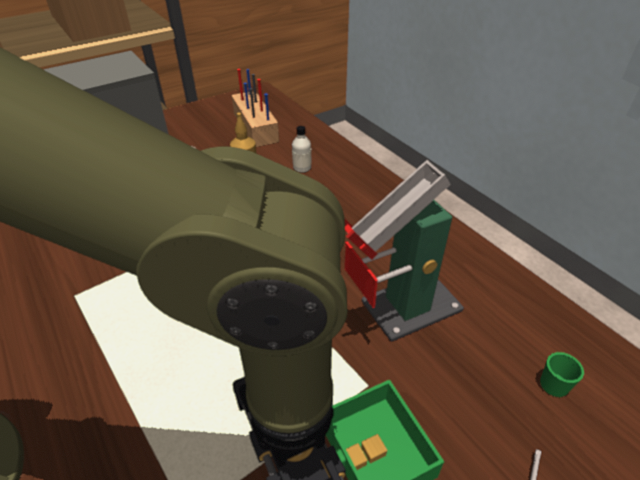

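View pics/wristD1.png

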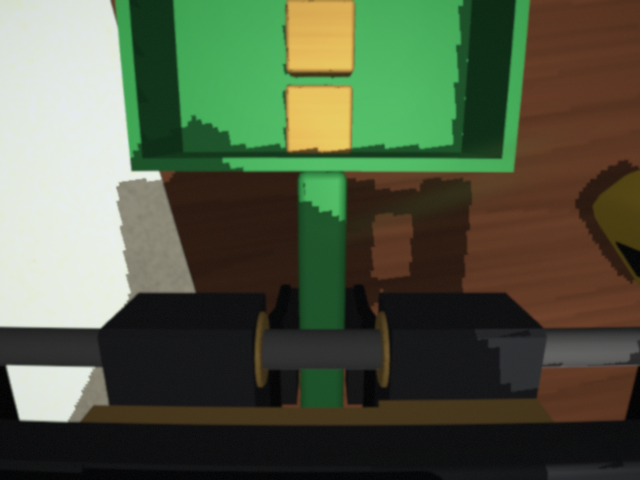

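Emit:
jog_arm:
  targets:
    - [0,0,0.5,1.5,0,0,0]
    - [0,0,0,1.5,0,0,0]
    - [0,0,0,0.8,0,0,0]
    - [0,0,0,0.5,0,0,0]
    - [0,0,0,0.2,0,0,0]
    - [0,0,0,0,0,0,0]
    - [0,0,0,0,0,0,0]

```text
time: 13.9
position: [0.3882, -0.2853, 0.0389]
tool_rot: [1.317, 1.13, -1.307]
ft_force: [0.2, -0.6, -2.9]
grip_width: 0.177
```

```bash
python3 dish.py D2
```

```text
t 13.9 pos [ 0.3882 -0.2853  0.0389] toolx [ 0.009 -0.002 -1.   ] zyaw -98.2 turn x -22.1 shift [-10.58   8.52   1.76] F [ 0.2 -0.6 -2.9] w 0.17670133929793666
side floor pts 2368 mean [ 0.5106 -0.2867  0.0058] normal [0.0075 0.0155 0.9999] along tool y/z tilt deg 0.84 -0.92
 floor rect ((494.705810546875, -294.12969970703125), (101.40286254882812, 96.38068389892578), 81.75138092041016) rim ((491.4056701660156, -299.9168395996094), (120.91968536376953, 109.83448791503906), 81.95619201660156) 0.05031925043920571
wrist floor pts 33077 mean [ 0.4793 -0.298   0.0072] normal [0.0036 0.0014 1.    ] along tool y/z tilt deg 0.73 -0.09
 floor rect ((478.6986389160156, -297.42596435546875), (113.39706420898438, 56.856895446777344), 81.70696258544922) rim ((444.49261474609375, -292.40771484375), (121.19159698486328, 105.726318359375), 81.88724517822266) 0.050505766382706346
```

Emit:
jog_arm:
  targets:
    - [0,0,0,0.1,0,0,0]
    - [0,0,0,0.1,0,0,0]
    - [0,0,0,0,0,0,0]

```text
time: 14.38
position: [0.3878, -0.2851, 0.0365]
tool_rot: [1.317, 1.131, -1.308]
ft_force: [-0.1, -0.8, -3.5]
grip_width: 0.179
```

Emit:
jog_arm:
  targets:
    - [0,0,0,0.1,0,0,0]
    - [0,0,0,0,0,0,0]

```text
time: 14.62
position: [0.388, -0.2852, 0.0356]
tool_rot: [1.317, 1.131, -1.307]
ft_force: [-0.2, 0.5, -2.7]
grip_width: 0.176
```

Emit:
jog_arm:
  targets:
    - [0,0,0,0.1,0,0,0]
    - [0,0,0,0,0,0,0]
    - [0,0,0,0,0,0,0]

```text
time: 15.0
position: [0.3878, -0.2852, 0.035]
tool_rot: [1.318, 1.131, -1.308]
ft_force: [-4.5, 1.8, 5.7]
grip_width: 0.183
```

The bench now carries the dish, with Fz up by about 8 N. I'll release.

Emit:
jog_arm:
  targets:
    - [0,0,0,0,0,0,2.2]
    - [0,0,0,0,0,0,2.8]
    - [0,0,0,0,0,0,4]
    - [0,0,0,0,0,0,5.5]
    - [0,0,0,0,0,0,6]
    - [0,0,0,0,0,0,6]
    - [0,0,0,0,0,0,6]
    - [0,0,0,0,0,0,6]

```text
time: 16.0
position: [0.3879, -0.2852, 0.0346]
tool_rot: [1.317, 1.131, -1.307]
ft_force: [-0.7, -0.1, 0.4]
grip_width: 0.682
```

Emit:
jog_arm:
  targets:
    - [0,0,0,-0.5,0,0,6]
    - [0,0,0,-1.5,0,0,6]
    - [0,0,0,-3,0,0,6]
    - [0,0,0,-4,0,0,6]
    - [0,0,0,-4,0,0,6]
    - [0,0,0,-3,0,0,6]
    - [0,0,0,0,0,0,6]
    - [0,0,0,0,0,0,6]
    - [0,0,0,0,0,0,6]

```text
time: 17.12
position: [0.3858, -0.2845, 0.1935]
tool_rot: [1.317, 1.133, -1.309]
ft_force: [1.1, 0.3, 0.4]
grip_width: 0.683
```

```bash
cat > fin.py <<'E'
from h import *
st=get_state();goto([.4,-.29,.2],-98)
c,T=W('wrist',st);im,d=get_image('wrist');cv2.imwrite('pics/fin_w.png',im[...,::-1])
hsv=cv2.cvtColor(im,cv2.COLOR_RGB2HSV)
m=((hsv[...,0]>48)&(hsv[...,0]<72)&(hsv[...,1]>120)&(d>0)).astype(np.uint8)
k,l,s,_=cv2.connectedComponentsWithStats(m);i=1+s[1:,4].argmax();v,u=np.where(l==i);P=cloud(c,T,np.c_[u,v],d)
q=P[(P[:,2]<.009)];print('floor z',np.median(q[:,2]),'rim z',np.percentile(P[:,2],99))
A=np.c_[q[:,:2],np.ones(len(q))];print('slope',np.linalg.lstsq(A,q[:,2],rcond=None)[0][:2])
rr=P[P[:,2]>.038];print('rim',cv2.minAreaRect((rr[:,:2]*1000).astype(np.float32)))
im,d=get_image('side');cv2.imwrite('pics/fin_s.png',im[...,::-1])
E
python3 fin.py
```

```text
t 17.125 pos [ 0.3858 -0.2845  0.1935] toolx [ 0.007 -0.    -1.   ] zyaw -98.2 turn x -0.2 shift [-0.64  1.49  0.34] F [1.1 0.3 0.4] w 0.6831769304935339
floor z 0.004075415143806216 rim z 0.045993166218214705
slope [ 0.00159515 -0.00060837]
rim ((442.48529052734375, -291.9432067871094), (119.69702911376953, 188.7775421142578), 81.75926208496094)
```

View pics/fin_w.png

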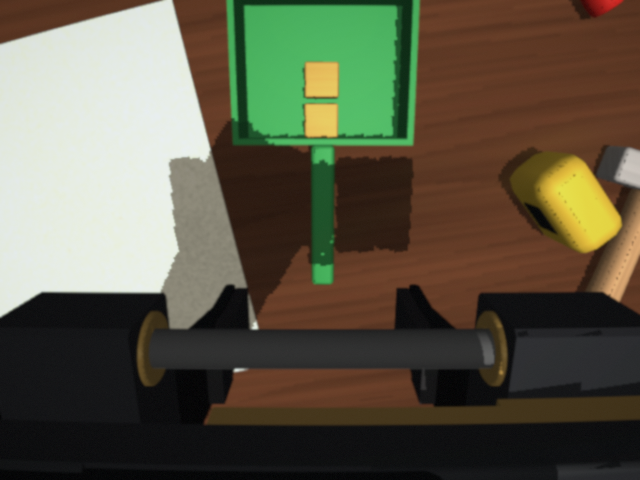

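View pics/fin_s.png

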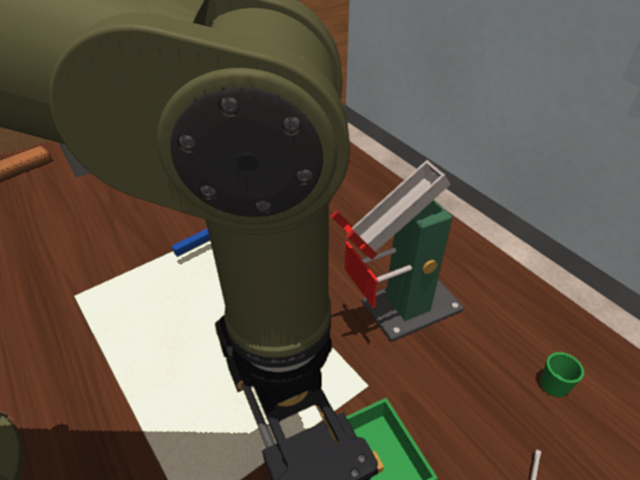

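The dish stands flat: its floor top is at 4 mm and the slope is under 0.1°. Both blanks are inside, at (321,80) and (321,120), and the gripper is clear of everything. I'll hand the job in.

```bash
python3 -c "
from bench import close_job;print(close_job())"
```

```text
the job is handed in; nothing more can be done
None
```

I picked up the green dish by its handle, held it level under the chute and pushed the paddle back about 22 mm. Both blanks slid into the dish while I held it up. I then drew it straight back, moved it right and set it down on the open bench, let go and lifted clear. The job was handed in after about 17 s; no verdict was reported.

- **Last checks:** the floor top measured 4 mm above the bench and the slope was under 0.1°. The dish centre is at about (0.49, -0.30), roughly 0.23 m from the point below the lip. Both blanks lie flat inside. The gripper is about 16 cm above the handle and the tool force is near zero.
- **Disagreements:** the dish's first position differed by 1–3 mm between views. Once loaded, the dish sagged about 1° in the grip, so I turned it back 0.5° before setting it down.
- **Not seen directly:** the arm partly hid the dish in the last side view, so the final blank check rests on the wrist camera.

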